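# Put a dough-gauge board away in the first rack slot that takes it

### The arm

A 7-joint arm with a two-finger parallel gripper is mounted at the origin on the work surface; the furniture and walls round the work are solid. World frame = base frame: x ahead of the robot, y to its left, z up, the work surface at z = 0. Lengths are in m, angles in rad, forces in N, time in s.
With the tool pointing down it reaches from about 0.425 to 0.925 m from the base axis. Payload 6.8 kg.
Tool frame: the origin (TCP) lies at the very end of the fingers, on their centre line; the grasp point (between the pads) lies bot.grip_point_offset behind it (bot.grip_point_offset is the distance from the TCP to the grasp point, in m); z points along the fingers, y is the line along which they close (so a half turn about z gives the same grasp; the last joint's range is limited). The gripper opens to 85 mm and grips with 20 to 120 N. Pads are 22 mm wide; open, the fingers measure 114 mm over their backs; the gripper's body (76 mm by 85 mm) begins 54 mm behind the grasp point. The pads swing forward as they close: fully open they stand 13 mm farther back than shut.
Start: joints at [-1.3, 0.477, 0.022, 1.555, -0.011, 1.109, -0.083], TCP at [0.25, 0.627, 0.231] pointing down, gripper open.
Joint ranges: [-2.96, 2.96], [-0.34, 2.1], [-1.41, 1.46], [0.24, 2.44], [-1.37, 4.51], [0.17, 1.92], [-2.96, 2.96]. Speed limits (rad/s): [2.39, 2.39, 3.14, 3.14, 3.14, 3.14, 3.14].

### API

Orientations are given as a unit quaternion [w, x, y, z].
In Python, from station import bot, imaging gives the robot as it stands. The module is installed in compiled form; this text tells all that it offers.
- The arm moves only by the tool carry_out, never from a script. Its argument "targets" is one flat list of numbers, 5 for each row, row after row: the closure in counts, from 0 (fully open) to 255 (shut), then the shift along the world's x, y, z in mm, then the turn about the world's z in degrees. A call has 1 to 20 rows; each row shifts and turns the commanded pose from where the row before left it; what a row does not reach is not made up. A row lasts 1/10 s, in which the tool goes at most 50 mm and 8.59 degrees, less where a joint would pass 70% of its speed; a pose out of reach is approached as far as the arm can. A call is refused whole if a number of a shift passes 50 or a number of a turn 8.59, either way. A call with a gripper value outside its range is refused whole. The fingers move at their own pace and stop on an object; "newtons" is the grip in N (left out, the last holds). Time passes only in rows, so rows that do not move let the fingers close. It gives the time, the measured TCP pose, the force, the opening and the grip force at its end, in the units of the state.
- bot.get_obs(): the state, without advancing time (a new reading comes with each control period).
- imaging.read_camera(name): name is "scene" or "top"; returns a dict with "frame" (420x560x3 uint8, red, green, blue), "fov_y" (degrees; the focal length in pixels is half the picture's height over the tangent of half this angle, whatever the lens; pixels are square), "cx", "cy" (the principal point, pixels), "k1" (the pictures are not rectified: a ray, as slopes to the right and down, at radius r is drawn at 1 + k1 r^2 times it, then the intrinsics apply), "pose" (4x4, takes a point from camera to world coordinates). Camera axes: x right, y up, looking along -z (the intrinsics and any distortion apply to the point x, -y, -z); pixel columns grow to the right and rows downward; lengths in m; the calibration is good to about 2 mm. A picture is of the moment at which its call begins. There is no depth.
- bot.hand_in(): hands the job in; it is judged then, once.
The state is a dict: "t": time; "q": joint angles; "joint_vel": joint speeds; "joint_torque": joint torques, N m; "eef_pos": TCP position; "tool_rot": TCP orientation; "contact_force": force on the tool from outside, world axes, zero at the start; "torque": the same for the moment, N m; "gripper_width": opening from 0.0 (shut) to 1.0 (fully open); "grasp_force": force on a finger pad.
Only numpy, scipy, OpenCV 4.12 (cv2) and the standard library are available. Lean on these libraries where they do the work, as an engineer would, in place of code of your own. Each camera call takes 0.05 s, during which the arm holds its last target. There are 200 camera calls.

### The job

Take the wooden gauge board that leans in the drying stand's pocket with the orange tag, and put it away upright in the graded rack, fully down in the narrowest slot that will take it; its thickness is not marked, so feel for it slot by slot. Leave the other two boards in the stand and do not knock the sprinkle jar or the timer about.

Things in the scene. Friction and masses are not known exactly. Their poses are not given: they have to be found in the camera images.
- rack: graded rack fixed to the table, light wood, 181 mm long (x) by 116 mm (y), 70 mm high; origin: middle of the underside, z up. Four slots across it along y, 38 mm apart in x, narrowest at the -x end (nearer the robot); each 80 mm long, ends closed. Upright walls reach 40 mm down to the seat line, below it the floor is a V sloping 55 deg: a board's lower end rests 0.7 x its clearance below the seat line
- stand: drying stand fixed to the table, base 174 x 130 mm, z up; origin: on the underside below the middle pocket. Pockets at x = -52, 0, +52 mm. In each a board stands on its short end, its upper end leaning 30 deg to -x (to the robot) on a 40 mm wide rest that reaches 60 mm up the board; an 18 mm lip on the other side, side rails 37 mm high. Draw a board out along its own length. Board's lower edge: at the pocket's x, z = 22 mm
- tag_a: orange upright tag, 14 x 10 x 36 mm, fixed on the stand's base beside one pocket, at the pocket's x and 54 mm to the stand's +y side (the other two pockets have grey tags); origin at the middle of its underside, 10 mm above the table
- tag_b: grey tag beside another pocket, otherwise like the orange one
- tag_c: grey tag beside another pocket, otherwise like the orange one
- board_a_mid (a point): one of three look-alike wooden boards, 62 mm wide (y), 110 mm long (z, to its upper end), small dark dot near the upper end of one face; one is 10, one 15, one 20 mm thick (x): which name is which is not told, and they are dealt to the pockets anew each time. Point: the board's centre. In the stand its z leans 30 deg from vertical to the stand's -x
- board_b_mid (a point): one of three look-alike wooden boards, 62 mm wide (y), 110 mm long (z, to its upper end), small dark dot near the upper end of one face; one is 10, one 15, one 20 mm thick (x): which name is which is not told, and they are dealt to the pockets anew each time. Point: the board's centre. In the stand its z leans 30 deg from vertical to the stand's -x
- board_c_mid (a point): one of three look-alike wooden boards, 62 mm wide (y), 110 mm long (z, to its upper end), small dark dot near the upper end of one face; one is 10, one 15, one 20 mm thick (x): which name is which is not told, and they are dealt to the pockets anew each time. Point: the board's centre. In the stand its z leans 30 deg from vertical to the stand's -x
- slot1 (a point): slot 1 of the rack counted from the narrow end, 12 mm wide; the point is its middle at the seat line, 40 mm below its mouth; x across the slot, y along it, z up
- slot2 (a point): slot 2 of the rack counted from the narrow end, 17 mm wide; the point is its middle at the seat line, 40 mm below its mouth; x across the slot, y along it, z up
- slot3 (a point): slot 3 of the rack counted from the narrow end, 22 mm wide; the point is its middle at the seat line, 40 mm below its mouth; x across the slot, y along it, z up
- slot4 (a point): slot 4 of the rack counted from the narrow end, 27 mm wide; the point is its middle at the seat line, 40 mm below its mouth; x across the slot, y along it, z up
- sprinkles: jar of red sprinkles with a white lid, 44 mm across, 70 mm tall, loose bystander; origin at its underside
- timer: round red and white kitchen timer, 62 mm across, 58 mm tall, loose bystander; origin at its underside

How it is judged:
By the outcome, as a careful person would: the job done as asked, in the order asked, and still so for the second after the job is handed in, with the robot touching nothing.
It also fails if it takes over 54 s, if anything falls off the work surface, if the arm or the gripper's body presses on something with over 40 N, if the wrist force passes 120 N, or if a joint passes its speed limit or range.

## Working session

There is one attempt and no reset: what is moved stays moved. The work goes in short steps, Python scripts to look and compute and a tool call to move; the robot and the scene stay as the last step left them, time stands still between calls to the robot, and variables do not carry over. Pictures are saved under pics/ and viewed, at most 10 in all, crops included, and the job is handed in when it is done.

Besides the shell and the picture viewer there is one more tool, called after "Call:" by a JSON object that holds its "op" and its "data". carry_out: Moves the arm, as the interface text tells. Its arguments: {"type":"object","properties":{"targets":{"type":"array","items":{"type":"number"}},"newtons":{"type":"number"}},"required":["targets"]}

```bash
mkdir -p pics
python3 - <<'E'
from station import bot, imaging
import cv2, numpy as np
for n in("scene","top"):
    c=imaging.read_camera(n); cv2.imwrite(f"pics/{n}0.png",cv2.resize(c["frame"][:,:,::-1],(800,600),interpolation=cv2.INTER_CUBIC))
    print(n,c["fov_y"],c["cx"],c["cy"],c["k1"],np.round(c["pose"],4).tolist())
print(bot.get_obs(),bot.grip_point_offset)
E
```

```text
scene 45.84429496775401 280.5451899812076 208.9820949536454 -0.15621275964240994 [[-0.8068, 0.2291, -0.5445, -0.0558], [-0.5902, -0.3541, 0.7255, 0.7202], [-0.0266, 0.9067, 0.4209, 0.5355], [0.0, 0.0, 0.0, 1.0]]
top 54.666717813700366 281.31665931353666 204.77679783257767 -0.013973329012185226 [[0.0242, 0.9831, -0.1814, 0.3844], [-0.9997, 0.0224, -0.012, -0.0785], [-0.0078, 0.1816, 0.9833, 0.9704], [0.0, 0.0, 0.0, 1.0]]
{'t': 0.1, 'q': array([-1.30010431,  0.47774984,  0.02235186,  1.5563471 , -0.01146579,
        1.10930772, -0.08311848]), 'joint_vel': array([-4.16700539e-04, -3.16126484e-05, -1.07337651e-03, -2.53715779e-04,
        8.84256259e-04, -2.07634009e-05, -1.73296607e-03]), 'joint_torque': array([ 5.23297233e-03, -5.97767222e+01,  1.61427397e+00, -2.81953579e+01,
        1.29199092e-02,  5.03314252e-03, -1.69508439e-05]), 'eef_pos': array([0.24944099, 0.62664305, 0.23040372]), 'tool_rot': array([-8.00467693e-05,  1.88261403e-01,  9.82118595e-01, -8.38054488e-04]), 'contact_force': array([-0.10938145, -0.02161481, -0.62539487]), 'torque': array([0.03450651, 0.01669513, 0.01325511]), 'grasp_force': 0.0, 'gripper_width': 0.9995861799864839} 0.0187
```

View pics/scene0.png

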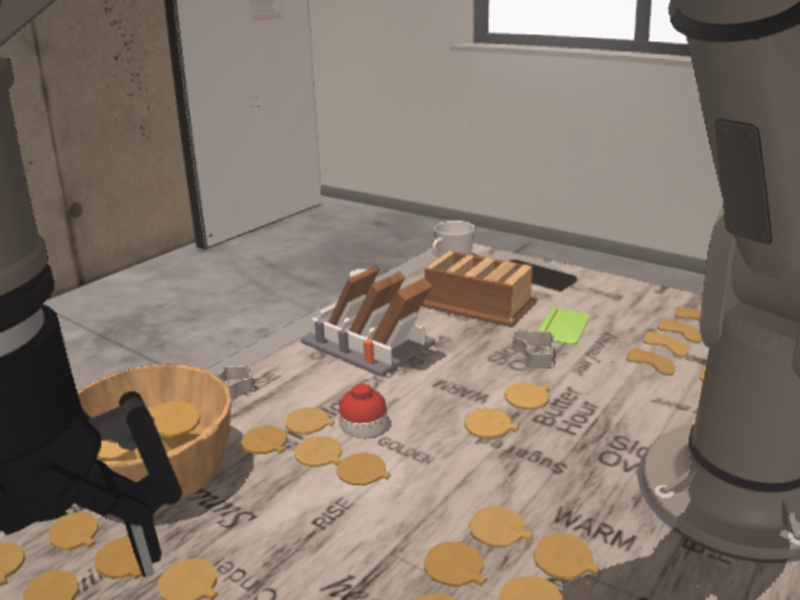

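View pics/top0.png

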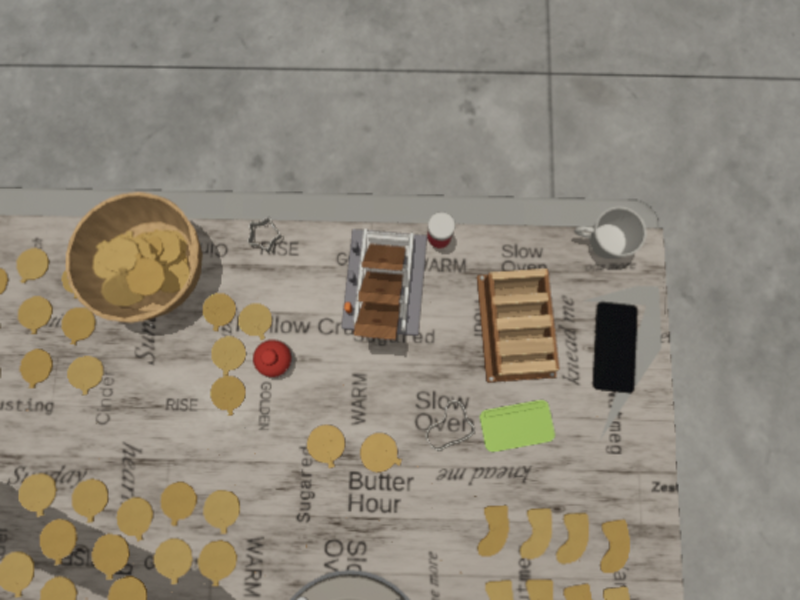

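```bash
cat > h.py <<'E'
import cv2, numpy as np
from station import bot, imaging
def K(c):
    f=210/np.tan(np.radians(c["fov_y"]/2)); return np.array([[f,0,c["cx"]],[0,f,c["cy"]],[0,0,1.]]),np.array([c["k1"],0,0,0,0.])
def ray(c,u,v):
    k,d=K(c); x,y=cv2.undistortPoints(np.array([[[u,v]]],float),k,d)[0,0]
    T=c["pose"]; return T[:3,3],T[:3,:3]@np.array([x,-y,-1])
def atz(c,u,v,z):
    o,d=ray(c,u,v); return o+d*(z-o[2])/d[2]
def proj(c,P):
    T=c["pose"]; k,d=K(c); p=(np.atleast_2d(P)-T[:3,3])@T[:3,:3]*[1,-1,-1]
    return cv2.projectPoints(p,np.zeros(3),np.zeros(3),k,d)[0][:,0]
def crop(n,name,u,v,w,s):
    c=imaging.read_camera(n); h=int(w*.75)
    cv2.imwrite(f"pics/{name}.png",cv2.resize(c["frame"][v:v+h,u:u+w,::-1],None,fx=s,fy=s,interpolation=cv2.INTER_CUBIC)); return c
E
python3 - <<'E'
from h import *
crop("top","topc",230,150,170,4.7); crop("scene","scenec",205,160,180,4.4)
E
```

```text
(no output)
```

View pics/topc.png

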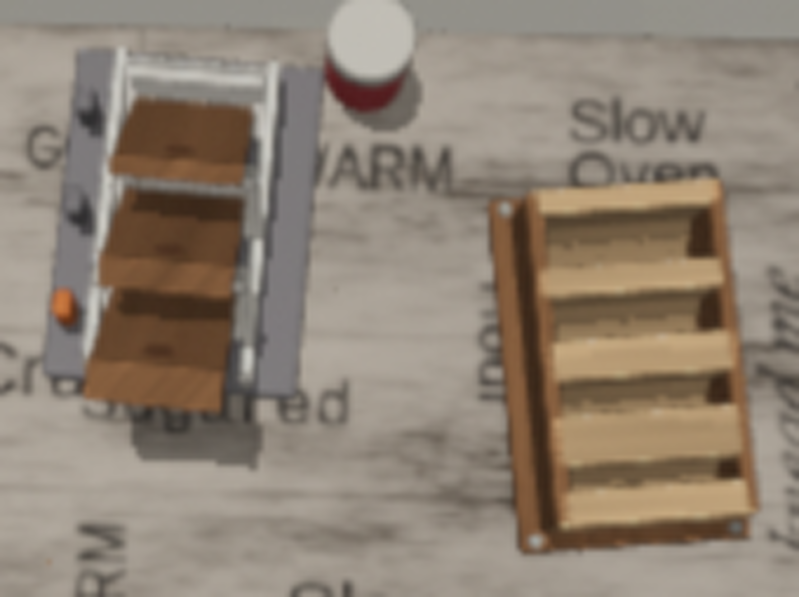

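View pics/scenec.png

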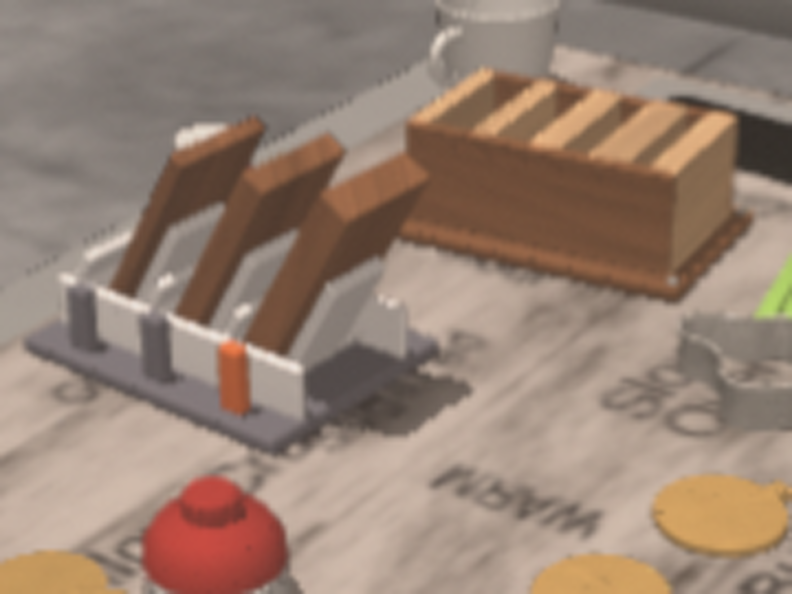

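```bash
cat > m.py <<'E'
from h import *
c=imaging.read_camera("top")
def T(u,v,z): return atz(c,230+u/4.7-.4,150+v/4.7-.4,z)[:2]*1000
print("stand base"); 
for p in [(78,48),(323,68),(297,397),(45,375)]: print(T(*p,.010).round(1))
print("tag top",T(64,303,.046).round(1))
print("board top edge up/low corners"); 
print([T(*p,.115).round(1) for p in[(83,395),(220,410),(92,365),(228,373)]])
print("rack")
for p in [(537,190),(718,180),(755,512),(562,530)]: print(T(*p,.07).round(1))
for a in [[(560,490),(750,480)],[(553,467),(742,457)],[(557,418),(738,405)],[(553,383),(737,370)],[(552,340),(730,330)],[(547,300),(724,285)],[(545,268),(722,258)],[(540,215),(718,203)]]:
    q=[T(*p,.07) for p in a]; print(q[0].round(1),q[1].round(1),((q[0]+q[1])/2).round(1))
print("plate",[T(*p,.008).round(1) for p in[(490,203),(525,553),(748,540)]])
print("jar",T(370,40,.07),"timer")
E
python3 m.py
```

```text
stand base
[671.9  22.2]
[ 663.9 -106. ]
[491.6 -95.7]
[499.8  32. ]
tag top [531.2  20.1]
board top edge up/low corners
[array([478.5,   2.4]), array([473.2, -59.4]), array([492.2,  -1.1]), array([490. , -62.5])]
rack
[ 587.7 -208.4]
[ 594.7 -295.8]
[ 435.8 -309.8]
[ 425.4 -219.5]
[ 444.  -218.7] [ 450.7 -307.8] [ 447.3 -263.2]
[ 454.7 -215.5] [ 461.4 -304.3] [ 458.  -259.9]
[ 477.8 -217.5] [ 485.9 -302.9] [ 481.8 -260.2]
[ 494.3 -215.7] [ 502.5 -302.8] [ 498.4 -259.3]
[ 514.9 -215.3] [ 521.6 -299.9] [ 518.2 -257.6]
[ 534.1 -213. ] [ 543.3 -297.6] [ 538.7 -255.3]
[ 549.6 -212.1] [ 556.4 -296.9] [ 553.  -254.5]
[ 575.5 -209.8] [ 583.3 -295.5] [ 579.4 -252.7]
plate [array([ 594.3, -193.2]), array([ 416.4, -210.8]), array([ 425.4, -321.9])]
jar [ 661.1391286 -127.029551 ] timer
```

Call:
{"op": "carry_out", "data": {"targets": [0, 16, -44, 2, 1.2, 0, 16, -44, 2, 1.2, 0, 16, -44, 2, 1.2, 0, 16, -44, 2, 1.2, 0, 16, -44, 2, 1.2, 0, 16, -44, 2, 1.2, 0, 16, -44, 2, 1.2, 0, 16, -44, 2, 1.2, 0, 16, -44, 2, 1.2, 0, 16, -44, 2, 1.2, 0, 16, -44, 0, 1.2, 0, 16, -44, 0, 1.2, 0, 16, -44, 0, 1.2, 0, 16, -44, 0, 1.4, 0, 20, -42, 0, 1.4, 0, 0, 0, 0, 0, 0, 0, 0, 0, 0], "newtons": 40}}

```text
t: 1.95
eef_pos: [0.4936, -0.0316, 0.2512]
tool_rot: [-0.0, 0.03, 1.0, -0.0]
contact_force: [0.5, 0.7, 0.1]
gripper_width: 0.999
grasp_force: 0.0
```

Call:
{"op": "carry_out", "data": {"targets": [0, 0, 0, -40, 0, 0, 0, 0, -40, 0, 0, 0, 0, -30, 0, 0, 0, 0, -20, 0, 0, 0, 0, -20, 0, 0, 0, 0, -20, 0, 0, 0, 0, 0, 0]}}

```text
t: 2.65
eef_pos: [0.4914, -0.0288, 0.0793]
tool_rot: [-0.003, 0.027, 1.0, 0.0]
contact_force: [0.2, 0.9, -0.6]
gripper_width: 1.001
grasp_force: 0.0
```

Run:
```python
from h import *
crop("scene","s2",205,140,180,4.4)
```

```text
(no output)
```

View pics/s2.png

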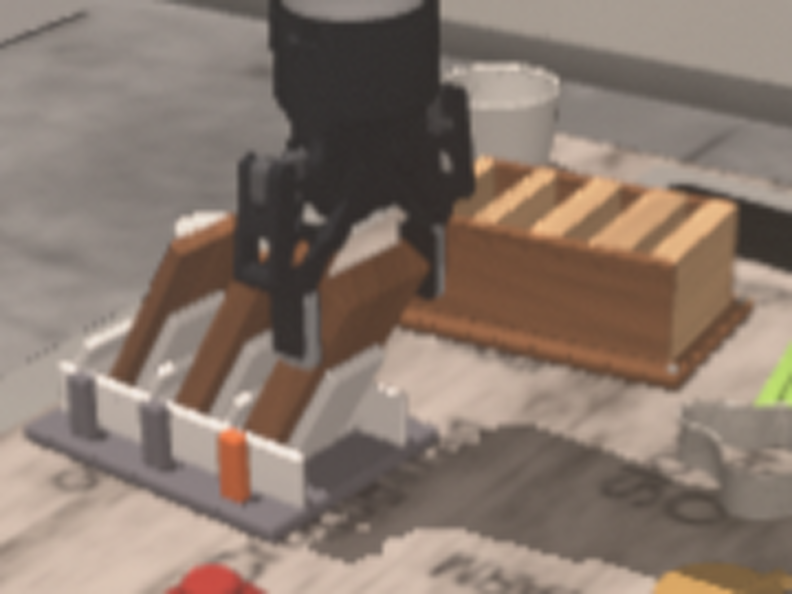

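The left finger (about 297,320) stands beside the tagged board's edge, and the right finger (435,265) stands beyond the other edge. The neighbouring boards are clear, so I'll close.

Call:
{"op": "carry_out", "data": {"targets": [60, 0, 0, 0, 0, 90, 0, 0, 0, 0, 120, 0, 0, 0, 0, 255, 0, 0, 0, 0, 255, 0, 0, 0, 0, 255, 0, 0, 0, 0, 255, 0, 0, 0, 0], "newtons": 40}}

```text
t: 3.4
eef_pos: [0.4944, -0.0304, 0.0826]
tool_rot: [0.001, 0.029, 1.0, 0.0]
contact_force: [-2.4, 0.1, 7.3]
gripper_width: 0.723
grasp_force: 43.3
```

Call:
{"op": "carry_out", "data": {"targets": [255, -4, 0.2, 7, 0, 255, -8, 0.5, 14, 0, 255, -8, 0.5, 14, 0, 255, -8, 0.5, 14, 0, 255, -8, 0.5, 14, 0, 255, -8, 0.5, 14, 0, 255, 0, 0, 25, 0, 255, 0, 0, 30, 0, 255, 0, 0, 20, 0, 255, 0, 0, 0, 0, 255, 0, 0, 0, 0]}}

```text
t: 4.5
eef_pos: [0.4492, -0.0282, 0.2334]
tool_rot: [0.0, 0.029, 1.0, 0.0]
contact_force: [-0.8, 0.4, -0.8]
gripper_width: 0.722
grasp_force: 44.1
```

Run:
```python
from h import *
crop("scene","s3",205,100,200,4)
```

```text
(no output)
```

View pics/s3.png

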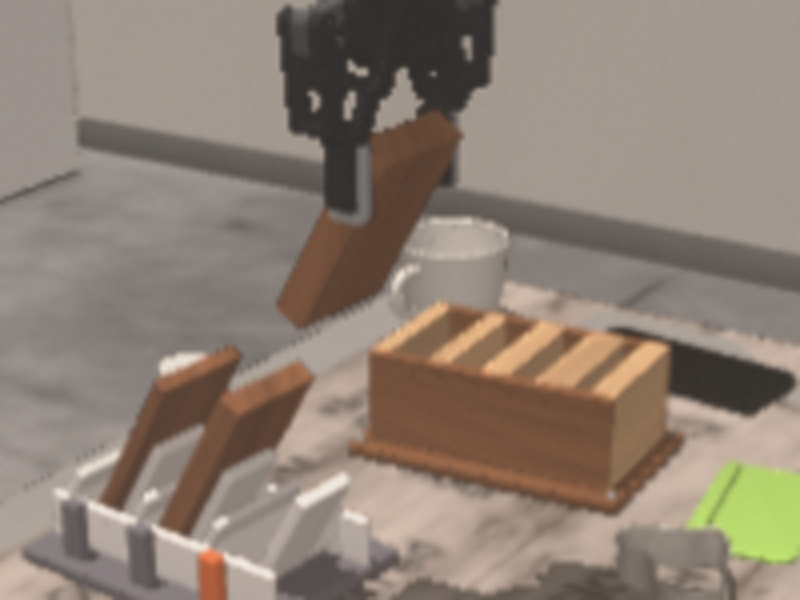

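Call:
{"op": "carry_out", "data": {"targets": [255, 0, -48, 0, 1.6, 255, 0, -48, 0, 1.6, 255, -5, -48, 0, 1.6, 255, -15, -48, 0, 1.5, 255, -30, -48, 0, 1.5, 255, -40, -1, 0, 0, 255, 0, 0, -40, 0, 255, 0, 0, -40, 0, 255, 0, 0, -35, 0, 255, 0, 0, -18, 0, 255, 0, 0, 0, 0, 255, 0, 0, 0, 0], "newtons": 30}}

```text
t: 5.75
eef_pos: [0.3625, -0.2633, 0.1]
tool_rot: [-0.001, -0.039, 0.999, 0.0]
contact_force: [-0.1, 0.4, -1.1]
gripper_width: 0.721
grasp_force: 43.9
```

Run:
```python
from h import *
crop("scene","s4",280,110,200,4)
```

```text
(no output)
```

View pics/s4.png

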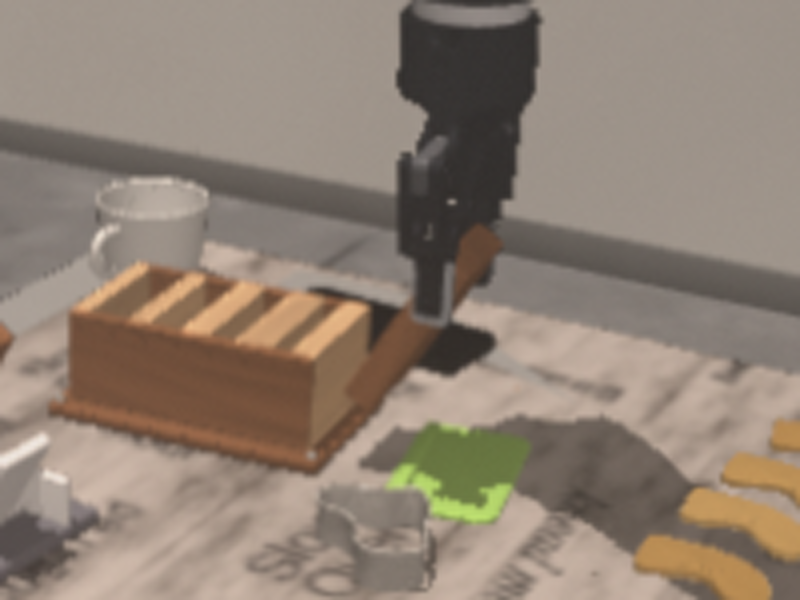

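Call:
{"op": "carry_out", "data": {"targets": [255, 8, 0.6, 0, 0, 255, 8, 0.6, 0, 0, 255, 6, 0.5, 0, 0, 255, 6, 0.5, 0, 0, 255, 6, 0.5, 0, 0, 255, 6, 0.5, 0, 0, 255, 6, 0.5, 0, 0, 255, 0, 0, 0, 0], "newtons": 25}}

```text
t: 6.6
eef_pos: [0.4088, -0.2594, 0.1003]
tool_rot: [-0.001, -0.04, 0.999, 0.0]
contact_force: [-4.7, -0.1, 1.3]
gripper_width: 0.718
grasp_force: 40.8
```

Call:
{"op": "carry_out", "data": {"targets": [255, 3, 0.2, 0, 0, 255, 3, 0.2, 0, 0, 255, 0, 0, 0, 0]}}

```text
t: 6.9
eef_pos: [0.4144, -0.2591, 0.1003]
tool_rot: [-0.001, -0.039, 0.999, 0.0]
contact_force: [-5.0, -0.4, 0.8]
gripper_width: 0.723
grasp_force: 40.9
```

Call:
{"op": "carry_out", "data": {"targets": [255, 2, 0.2, 0, 0, 255, 0, 0, 0, 0]}}

```text
t: 7.1
eef_pos: [0.4163, -0.2589, 0.1003]
tool_rot: [-0.001, -0.039, 0.999, 0.0]
contact_force: [-5.4, -0.7, -0.1]
gripper_width: 0.719
grasp_force: 41.0
```

Call:
{"op": "carry_out", "data": {"targets": [255, 2, 0.2, 0, 0, 255, 0, 0, 0, 0]}}

```text
t: 7.3
eef_pos: [0.4183, -0.2587, 0.1003]
tool_rot: [-0.001, -0.039, 0.999, 0.0]
contact_force: [-4.5, -2.0, 1.8]
gripper_width: 0.72
grasp_force: 41.0
```

Call:
{"op": "carry_out", "data": {"targets": [255, 2, 0.2, 0, 0, 255, 0, 0, 0, 0]}}

```text
t: 7.5
eef_pos: [0.4204, -0.2586, 0.1003]
tool_rot: [-0.001, -0.039, 0.999, 0.0]
contact_force: [-4.3, -0.8, 0.9]
gripper_width: 0.72
grasp_force: 41.0
```

Call:
{"op": "carry_out", "data": {"targets": [255, 1, 0.1, 0, 0, 255, 0, 0, 0, 0]}}

```text
t: 7.7
eef_pos: [0.4211, -0.2585, 0.1003]
tool_rot: [-0.001, -0.039, 0.999, 0.0]
contact_force: [-5.9, -1.5, 0.9]
gripper_width: 0.719
grasp_force: 41.1
```

Call:
{"op": "carry_out", "data": {"targets": [255, 1, 0.1, 0, 0, 255, 0, 0, 0, 0]}}

```text
t: 7.9
eef_pos: [0.4222, -0.2584, 0.1003]
tool_rot: [-0.001, -0.039, 0.999, 0.0]
contact_force: [-5.2, -1.2, 1.4]
gripper_width: 0.721
grasp_force: 41.1
```

Call:
{"op": "carry_out", "data": {"targets": [255, 1, 0.1, 0, 0, 255, 0, 0, 0, 0]}}

```text
t: 8.1
eef_pos: [0.4231, -0.2584, 0.1003]
tool_rot: [-0.001, -0.039, 0.999, 0.0]
contact_force: [-6.0, -2.2, 1.4]
gripper_width: 0.717
grasp_force: 41.1
```

Call:
{"op": "carry_out", "data": {"targets": [255, 1, 0.1, 0, 0, 255, 0, 0, 0, 0]}}

```text
t: 8.3
eef_pos: [0.4242, -0.2582, 0.1003]
tool_rot: [-0.001, -0.039, 0.999, 0.0]
contact_force: [-5.1, -1.3, 2.3]
gripper_width: 0.721
grasp_force: 41.2
```

Call:
{"op": "carry_out", "data": {"targets": [255, 1, 0.1, 0, 0, 255, 0, 0, 0, 0]}}

```text
t: 8.5
eef_pos: [0.4253, -0.2581, 0.1004]
tool_rot: [-0.001, -0.039, 0.999, 0.0]
contact_force: [-5.4, -1.8, 1.9]
gripper_width: 0.717
grasp_force: 41.1
```

Run:
```python
from h import *
crop("scene","s5",280,110,200,4)
print(bot.get_obs()["contact_force"],bot.get_obs()["torque"])
```

```text
[-5.16230846 -0.43939274  1.8046368 ] [-0.26359358  1.45079069  0.07509395]
```

View pics/s5.png

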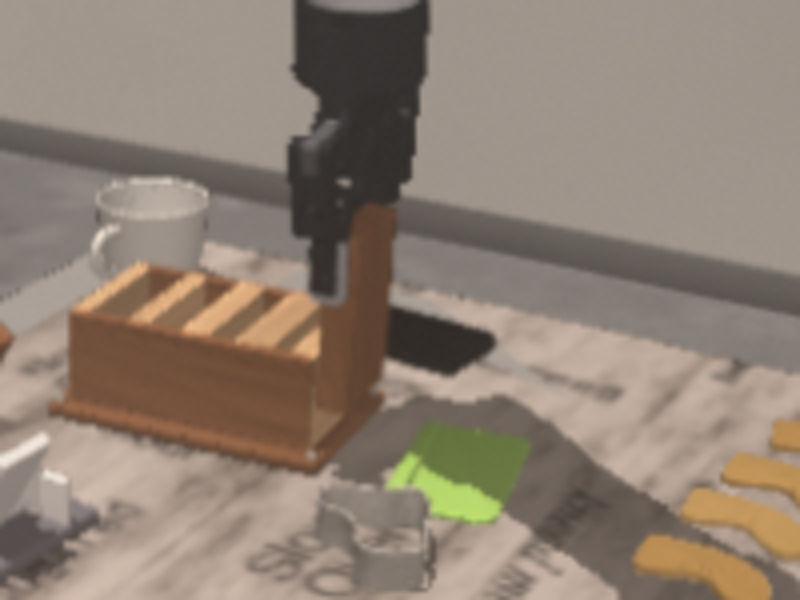

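Call:
{"op": "carry_out", "data": {"targets": [255, 1, 0.1, 0, 0, 255, 0, 0, 0, 0]}}

```text
t: 8.75
eef_pos: [0.4263, -0.2581, 0.1004]
tool_rot: [-0.001, -0.039, 0.999, 0.0]
contact_force: [-5.5, -0.7, 1.4]
gripper_width: 0.718
grasp_force: 41.2
```

Call:
{"op": "carry_out", "data": {"targets": [255, 1, 0.1, 0, 0, 255, 0, 0, 0, 0]}}

```text
t: 8.95
eef_pos: [0.4273, -0.258, 0.1004]
tool_rot: [-0.001, -0.039, 0.999, 0.0]
contact_force: [-5.6, -1.3, 2.3]
gripper_width: 0.721
grasp_force: 41.2
```

Call:
{"op": "carry_out", "data": {"targets": [255, 1, 0.1, 0, 0, 255, 0, 0, 0, 0]}}

```text
t: 9.15
eef_pos: [0.4279, -0.2579, 0.1004]
tool_rot: [-0.001, -0.039, 0.999, 0.0]
contact_force: [-6.2, -1.8, 2.9]
gripper_width: 0.722
grasp_force: 41.3
```

Call:
{"op": "carry_out", "data": {"targets": [255, 1, 0.1, 0, 0, 255, 0, 0, 0, 0]}}

```text
t: 9.35
eef_pos: [0.4282, -0.2579, 0.1003]
tool_rot: [-0.002, -0.039, 0.999, 0.0]
contact_force: [-7.4, -1.4, 3.7]
gripper_width: 0.724
grasp_force: 41.4
```

Call:
{"op": "carry_out", "data": {"targets": [255, 1, 0.1, 0, 0, 255, 0, 0, 0, 0]}}

```text
t: 9.55
eef_pos: [0.4291, -0.2578, 0.1002]
tool_rot: [-0.002, -0.039, 0.999, 0.0]
contact_force: [-7.5, -2.0, 2.6]
gripper_width: 0.72
grasp_force: 41.4
```

Run:
```python
from h import *
c=imaging.read_camera("scene"); f=c["frame"]
a=cv2.resize(f[150:240,330:400,::-1],None,fx=5.6,fy=6.6,interpolation=cv2.INTER_CUBIC)
c=imaging.read_camera("top"); b=cv2.resize(c["frame"][190:280,330:400,::-1],None,fx=5.6,fy=6.6,interpolation=cv2.INTER_CUBIC)
cv2.imwrite("pics/s6.png",np.hstack([a,b]))
print(bot.get_obs()["contact_force"],bot.get_obs()["torque"])
```

```text
[-7.57489941 -1.36011487  3.18980351] [-0.30229105  2.04618032  0.23720847]
```

View pics/s6.png

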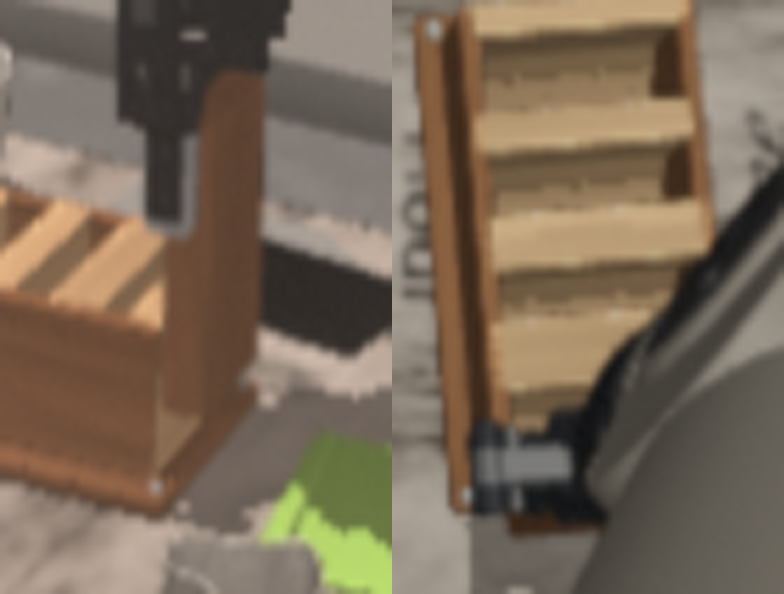

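Run:
```python
from h import *
c=imaging.read_camera("scene")
def aty(u,v,y):
    o,d=ray(c,330+u/5.6-.4,150+v/6.6-.4); return ((o+d*(y-o[1])/d[1])*1000).round(1)
for p in [(164,390),(203,405),(165,330),(205,340),(198,200),(206,90)]: print(p,aty(*p,-.227))
print("finger",aty(146,225,-.218),aty(192,235,-.218))
print("rack corner top",aty(165,328,-.222), "face bottom", aty(155,475,-.21))
```

```text
(164, 390) [ 426.3 -227.    44.6]
(203, 405) [ 408.  -227.    43.4]
(165, 330) [ 426.8 -227.    67.7]
(205, 340) [ 408.3 -227.    68.3]
(198, 200) [ 414.  -227.   119.5]
(206, 90) [ 412.3 -227.   159.8]
finger [ 432.6 -218.   109.2] [ 411.6 -218.   110.1]
rack corner top [ 424.3 -222.    70.9] face bottom [ 420.3 -210.    19.6]
```

Run:
```python
from h import *
c=imaging.read_camera("scene")
f=c["frame"]
def aty(u,v,y):
    o,d=ray(c,u,v); return ((o+d*(y-o[1])/d[1])*1000).round(1)
# right silhouette of board (brown -> background): strongest gradient along rows
for v in range(166,210,4):
    g=np.abs(np.diff(f[v].astype(int),axis=0)).sum(1); u=370+np.argmax(g[370:384]); 
    g2=f[v,355:372].astype(int).sum(1)
    print(v,u,g[u],aty(u+.5,v,-.289), g2.tolist() if v>=198 else "")
```

```text
166 376 29 [ 416.3 -289.   133.5] 
170 376 89 [ 415.7 -289.   123.6] 
174 376 101 [ 415.1 -289.   113.6] 
178 376 100 [ 414.6 -289.   103.6] 
182 376 119 [ 414.  -289.    93.5] 
186 378 61 [ 408.2 -289.    84.5] 
190 376 40 [ 412.8 -289.    73.1] 
194 375 35 [ 414.9 -289.    62.2] 
198 376 26 [ 411.6 -289.    52.5] [446, 464, 497, 482, 300, 245, 239, 243, 240, 237, 234, 227, 218, 218, 215, 208, 211]
202 375 166 [ 413.7 -289.    41.4] [231, 233, 232, 234, 243, 238, 239, 243, 245, 243, 235, 225, 218, 217, 216, 212, 208]
206 373 79 [ 418.4 -289.    29.6] [245, 246, 246, 251, 254, 250, 241, 242, 244, 243, 235, 228, 217, 216, 215, 211, 215]
```

Call:
{"op": "carry_out", "data": {"targets": [255, 1.5, 0.1, 0, 0, 255, 0, 0, 0, 0]}}

```text
t: 9.95
eef_pos: [0.4306, -0.2577, 0.1002]
tool_rot: [-0.002, -0.039, 0.999, 0.0]
contact_force: [-7.6, -1.7, 3.7]
gripper_width: 0.722
grasp_force: 41.3
```

Call:
{"op": "carry_out", "data": {"targets": [255, 1.5, 0.1, 0, 0, 255, 0, 0, 0, 0]}}

```text
t: 10.15
eef_pos: [0.4321, -0.2576, 0.1002]
tool_rot: [-0.002, -0.039, 0.999, 0.0]
contact_force: [-7.5, -2.6, 3.2]
gripper_width: 0.719
grasp_force: 41.2
```

Call:
{"op": "carry_out", "data": {"targets": [255, -8, -0.6, 0, 0, 255, 0, 0, 35, 0, 255, 0, 0, 35, 0, 255, 38, 1.7, 0, 0, 255, 38, 1.7, 0, 0, 255, 38, 1.7, 0, 0, 255, 39, 1.7, 0, 0, 255, 0, 0, 0, 0, 255, 0, 0, -20, 0, 255, 0, 0, 0, 0, 255, 0, 0, 0, 0], "newtons": 30}}

```text
t: 11.25
eef_pos: [0.5789, -0.2509, 0.1504]
tool_rot: [-0.0, -0.039, 0.999, 0.0]
contact_force: [0.1, 0.9, -0.3]
gripper_width: 0.725
grasp_force: 40.9
```

Run:
```python
from h import *
crop("scene","s7",270,110,160,5)
```

```text
(no output)
```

View pics/s7.png

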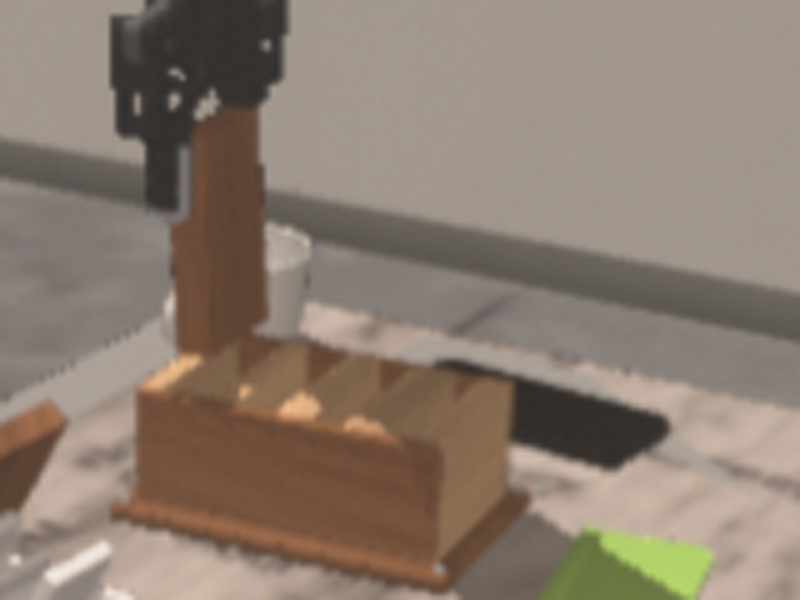

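Run:
```python
from h import *
c=imaging.read_camera("scene")
def aty(u,v,y):
    o,d=ray(c,270+u/5-.4,110+v/5-.4); return ((o+d*(y-o[1])/d[1])*1000).round(1)
for p in [(178,350),(212,355),(173,240),(208,245)]: print(p,aty(*p,-.220))
# check: rack top corners +y side in this view, top wall strip corners at z=70
for p in [(138,392),(440,445),(172,390),(200,350)]: print(p,(atz(c,270+p[0]/5-.4,110+p[1]/5-.4,.07)*1000).round(1))
R=lambda x,y: [.5095+(x*.997-y*.077)/1000,-.2576+(x*.077+y*.997)/1000,.07]
print("model corners in crop px (slot4 mouth -x/+x edges at y=+40, block corner -79.5,y48)",((proj(c,[R(43.5,40),R(70.5,40),R(-79.5,48),R(79.5,48)])-[270,110]+.4)*5).round(0).tolist())
```

```text
(178, 350) [ 572.  -220.    88.9]
(212, 355) [ 552.2 -220.    90.5]
(173, 240) [ 574.4 -220.   145.1]
(208, 245) [ 554.4 -220.   146.3]
(138, 392) [ 584.1 -202.7   70. ]
(440, 445) [ 429.9 -225.5   70. ]
(172, 390) [ 571.5 -213.8   70. ]
(200, 350) [ 589.1 -265.7   70. ]
model corners in crop px (slot4 mouth -x/+x edges at y=+40, block corner -79.5,y48) [[210.0, 399.0], [162.0, 389.0], [437.0, 454.0], [138.0, 391.0]]
```

Call:
{"op": "carry_out", "data": {"targets": [255, 1.5, 0, -8, 0, 255, 0, 0, -8, 0, 255, 0, 0, -4, 0, 255, 0, 0, -4, 0, 255, 0, 0, 0, 0]}}

```text
t: 11.85
eef_pos: [0.5802, -0.251, 0.1255]
tool_rot: [-0.001, -0.039, 0.999, 0.0]
contact_force: [1.0, 1.2, -1.1]
gripper_width: 0.721
grasp_force: 40.9
```

Call:
{"op": "carry_out", "data": {"targets": [255, 0, 0, -5, 0, 255, 0, 0, -5, 0, 255, 0, 0, 0, 0]}}

```text
t: 12.15
eef_pos: [0.5802, -0.2509, 0.1155]
tool_rot: [-0.001, -0.039, 0.999, 0.0]
contact_force: [-0.2, 0.3, -1.2]
gripper_width: 0.721
grasp_force: 40.9
```

Call:
{"op": "carry_out", "data": {"targets": [255, 0, 0, -5, 0, 255, 0, 0, -5, 0, 255, 0, 0, 0, 0]}}

```text
t: 12.45
eef_pos: [0.5802, -0.2509, 0.1054]
tool_rot: [-0.001, -0.039, 0.999, 0.0]
contact_force: [0.4, -0.3, -0.4]
gripper_width: 0.719
grasp_force: 40.9
```

Call:
{"op": "carry_out", "data": {"targets": [255, -1.5, -0.1, 0, 0, 255, 0, 0, 0, 0]}}

```text
t: 12.65
eef_pos: [0.579, -0.2514, 0.1064]
tool_rot: [-0.0, -0.039, 0.999, -0.0]
contact_force: [0.1, -0.2, -2.2]
gripper_width: 0.722
grasp_force: 40.9
```

Call:
{"op": "carry_out", "data": {"targets": [255, -1.5, -0.1, 0, 0, 255, 0, 0, 0, 0]}}

```text
t: 12.85
eef_pos: [0.5776, -0.2515, 0.1065]
tool_rot: [0.0, -0.039, 0.999, -0.0]
contact_force: [-0.2, -0.2, -1.1]
gripper_width: 0.718
grasp_force: 40.9
```

Call:
{"op": "carry_out", "data": {"targets": [255, -1, -0.1, 0, 0, 255, 0, 0, 0, 0]}}

```text
t: 13.05
eef_pos: [0.5766, -0.2515, 0.1064]
tool_rot: [0.0, -0.039, 0.999, 0.0]
contact_force: [-0.6, -0.1, -1.0]
gripper_width: 0.724
grasp_force: 40.9
```

Call:
{"op": "carry_out", "data": {"targets": [255, -1, -0.1, 0, 0, 255, 0, 0, 0, 0]}}

```text
t: 13.25
eef_pos: [0.576, -0.2515, 0.1064]
tool_rot: [0.0, -0.039, 0.999, -0.0]
contact_force: [1.2, 0.4, -1.0]
gripper_width: 0.72
grasp_force: 40.9
```

Contact begins near x = 576; continuing until it sits flush.

Call:
{"op": "carry_out", "data": {"targets": [255, -1, -0.1, 0, 0, 255, 0, 0, 0, 0]}}

```text
t: 13.45
eef_pos: [0.5756, -0.2515, 0.1065]
tool_rot: [0.001, -0.039, 0.999, -0.0]
contact_force: [3.3, 1.3, -3.6]
gripper_width: 0.719
grasp_force: 40.8
```

Call:
{"op": "carry_out", "data": {"targets": [255, -1, -0.1, 0, 0, 255, 0, 0, 0, 0]}}

```text
t: 13.65
eef_pos: [0.5749, -0.2515, 0.1066]
tool_rot: [0.001, -0.04, 0.999, -0.0]
contact_force: [4.8, 0.7, -3.8]
gripper_width: 0.717
grasp_force: 40.8
```

Call:
{"op": "carry_out", "data": {"targets": [255, -1, -0.1, 0, 0, 255, 0, 0, 0, 0]}}

```text
t: 13.85
eef_pos: [0.574, -0.2516, 0.1068]
tool_rot: [0.001, -0.04, 0.999, -0.0]
contact_force: [5.6, -0.0, -2.5]
gripper_width: 0.719
grasp_force: 40.9
```

Call:
{"op": "carry_out", "data": {"targets": [255, -1, -0.1, 0, 0, 255, 0, 0, 0, 0]}}

```text
t: 14.05
eef_pos: [0.5732, -0.2517, 0.1069]
tool_rot: [0.001, -0.04, 0.999, -0.0]
contact_force: [5.0, 0.8, -0.9]
gripper_width: 0.721
grasp_force: 40.8
```

Call:
{"op": "carry_out", "data": {"targets": [255, -1, -0.1, 0, 0, 255, 0, 0, 0, 0]}}

```text
t: 14.25
eef_pos: [0.5723, -0.2518, 0.1071]
tool_rot: [0.001, -0.04, 0.999, -0.0]
contact_force: [5.6, 1.3, -0.0]
gripper_width: 0.717
grasp_force: 41.0
```

Call:
{"op": "carry_out", "data": {"targets": [255, -0.7, 0, 0, 0, 255, 0, 0, 0, 0]}}

```text
t: 14.45
eef_pos: [0.5718, -0.2518, 0.1072]
tool_rot: [0.002, -0.04, 0.999, -0.0]
contact_force: [5.1, 0.9, 0.3]
gripper_width: 0.725
grasp_force: 41.0
```

Call:
{"op": "carry_out", "data": {"targets": [255, -0.7, 0, 0, 0, 255, 0, 0, 0, 0]}}

```text
t: 14.65
eef_pos: [0.5712, -0.2519, 0.1073]
tool_rot: [0.002, -0.04, 0.999, -0.0]
contact_force: [5.9, 0.4, 0.0]
gripper_width: 0.721
grasp_force: 41.0
```

Call:
{"op": "carry_out", "data": {"targets": [255, -0.7, 0, 0, 0, 255, 0, 0, 0, 0]}}

```text
t: 14.85
eef_pos: [0.5708, -0.2519, 0.1073]
tool_rot: [0.002, -0.04, 0.999, -0.0]
contact_force: [5.8, 0.8, 0.5]
gripper_width: 0.719
grasp_force: 40.8
```

Call:
{"op": "carry_out", "data": {"targets": [255, -0.7, 0, 0, 0, 255, 0, 0, 0, 0]}}

```text
t: 15.05
eef_pos: [0.5704, -0.2519, 0.1074]
tool_rot: [0.002, -0.04, 0.999, -0.0]
contact_force: [7.1, 0.6, 0.4]
gripper_width: 0.723
grasp_force: 40.9
```

Call:
{"op": "carry_out", "data": {"targets": [255, -0.7, 0, 0, 0, 255, 0, 0, 0, 0]}}

```text
t: 15.25
eef_pos: [0.5698, -0.2519, 0.1075]
tool_rot: [0.002, -0.04, 0.999, -0.001]
contact_force: [7.4, 1.4, 0.3]
gripper_width: 0.72
grasp_force: 41.0
```

Run:
```python
from h import *
c=imaging.read_camera("scene"); f=c["frame"].astype(int)
def aty(u,v,y):
    o,d=ray(c,u,v); return ((o+d*(y-o[1])/d[1])*1000).round(1)
for v in range(142,196,4):
    r=f[v,295:335]; brown=(r[:,0]-r[:,2]>35)
    i=np.where(brown)[0]; 
    if len(i): print(v,295+i[0],295+i[-1],aty(295+i[-1]+.5,v,-.282), (r[:,0]).tolist()[5:32:1] if v in(158,170,178) else "")
print(bot.get_obs()["contact_force"],bot.get_obs()["eef_pos"])
```

```text
150 316 324 [ 555.5 -282.   150.3] 
154 312 324 [ 555.4 -282.   139.9] 
158 312 324 [ 555.3 -282.   129.5] [140, 141, 133, 70, 52, 52, 52, 52, 59, 99, 113, 97, 106, 107, 97, 96, 94, 94, 92, 91, 93, 93, 94, 97, 110, 155, 173]
162 312 324 [ 555.2 -282.   119. ] 
166 312 323 [ 558.  -282.   107.8] 
170 312 323 [ 557.9 -282.    97.1] [132, 134, 138, 162, 136, 114, 109, 100, 105, 119, 115, 97, 105, 109, 99, 97, 94, 95, 91, 91, 93, 93, 94, 94, 104, 146, 148]
174 307 324 [ 554.8 -282.    87. ] 
178 307 329 [ 540.1 -282.    79.3] [172, 171, 170, 160, 150, 143, 128, 111, 110, 110, 108, 106, 105, 106, 97, 96, 94, 95, 92, 93, 92, 94, 94, 94, 96, 99, 108]
182 304 334 [ 525.4 -282.    71.7] 
186 298 334 [ 525.2 -282.    60.9] 
190 297 334 [ 524.9 -282.    50.1] 
194 297 334 [ 524.7 -282.    39.2] 
[7.07802021 0.6152938  0.40847061] [ 0.56982063 -0.25192689  0.10752448]
```

Call:
{"op": "carry_out", "data": {"targets": [255, 7, 0.3, 0, 0, 255, 0, 0, 0, 0, 255, 0, 0, 25, 0, 255, 0, 0, 25, 0, 255, -19, -1.5, 0, 0, 255, -19, -1.5, 0, 0, 255, 0, 0, 0, 0, 255, 0, 0, -15, 0, 255, 0, 0, 0, 0, 255, 0, 0, 0, 0], "newtons": 30}}

```text
t: 16.3
eef_pos: [0.5361, -0.2543, 0.1401]
tool_rot: [-0.001, -0.04, 0.999, 0.0]
contact_force: [-0.4, 0.5, -1.2]
gripper_width: 0.72
grasp_force: 40.8
```

Call:
{"op": "carry_out", "data": {"targets": [255, 0, 0, -4, 0, 255, 0, 0, -3, 0, 255, 0, 0, 0, 0]}}

```text
t: 16.6
eef_pos: [0.5361, -0.2546, 0.1338]
tool_rot: [-0.0, -0.039, 0.999, 0.0]
contact_force: [0.2, 1.2, -0.7]
gripper_width: 0.72
grasp_force: 40.8
```

Call:
{"op": "carry_out", "data": {"targets": [255, 0, 0, -3, 0, 255, 0, 0, 0, 0]}}

```text
t: 16.8
eef_pos: [0.5361, -0.2546, 0.131]
tool_rot: [-0.0, -0.039, 0.999, 0.0]
contact_force: [0.4, 0.4, -1.2]
gripper_width: 0.724
grasp_force: 40.8
```

Call:
{"op": "carry_out", "data": {"targets": [255, 0, 0, -3, 0, 255, 0, 0, 0, 0]}}

```text
t: 17.0
eef_pos: [0.536, -0.2546, 0.128]
tool_rot: [-0.0, -0.039, 0.999, 0.0]
contact_force: [-0.2, -0.7, -0.4]
gripper_width: 0.722
grasp_force: 40.8
```

Call:
{"op": "carry_out", "data": {"targets": [255, 0, 0, -3, 0, 255, 0, 0, 0, 0]}}

```text
t: 17.2
eef_pos: [0.536, -0.2546, 0.125]
tool_rot: [-0.0, -0.039, 0.999, 0.0]
contact_force: [-0.9, 0.6, -1.1]
gripper_width: 0.719
grasp_force: 40.8
```

Call:
{"op": "carry_out", "data": {"targets": [255, 0, 0, -3, 0, 255, 0, 0, -3, 0, 255, 0, 0, 0, 0]}}

```text
t: 17.5
eef_pos: [0.5359, -0.2546, 0.1188]
tool_rot: [-0.0, -0.039, 0.999, 0.0]
contact_force: [-0.1, 0.5, -0.9]
gripper_width: 0.72
grasp_force: 40.8
```

Call:
{"op": "carry_out", "data": {"targets": [255, 0, 0, -4, 0, 255, 0, 0, -4, 0, 255, 0, 0, 0, 0]}}

```text
t: 17.8
eef_pos: [0.5358, -0.2545, 0.1106]
tool_rot: [-0.001, -0.039, 0.999, 0.0]
contact_force: [0.4, -0.2, -0.7]
gripper_width: 0.719
grasp_force: 40.8
```

Call:
{"op": "carry_out", "data": {"targets": [255, 0, 0, -4, 0, 255, 0, 0, -4, 0, 255, 0, 0, 0, 0]}}

```text
t: 18.1
eef_pos: [0.5358, -0.2545, 0.1026]
tool_rot: [-0.001, -0.039, 0.999, 0.0]
contact_force: [-0.4, -1.2, -1.4]
gripper_width: 0.722
grasp_force: 40.8
```

Call:
{"op": "carry_out", "data": {"targets": [255, 0, 0, -2, 0, 255, 0, 0, -2, 0, 255, 0, 0, 0, 0]}}

```text
t: 18.4
eef_pos: [0.5361, -0.2547, 0.099]
tool_rot: [-0.0, -0.039, 0.999, 0.0]
contact_force: [-0.2, 0.8, -0.6]
gripper_width: 0.722
grasp_force: 40.8
```

Call:
{"op": "carry_out", "data": {"targets": [255, 0, 0, -2, 0, 255, 0, 0, 0, 0]}}

```text
t: 18.6
eef_pos: [0.5361, -0.2547, 0.0971]
tool_rot: [-0.0, -0.039, 0.999, 0.0]
contact_force: [-0.6, 0.6, -1.1]
gripper_width: 0.721
grasp_force: 40.8
```

Call:
{"op": "carry_out", "data": {"targets": [255, 0, 0, -2, 0, 255, 0, 0, 0, 0]}}

```text
t: 18.8
eef_pos: [0.5361, -0.2547, 0.0951]
tool_rot: [-0.0, -0.039, 0.999, 0.0]
contact_force: [-0.2, -0.1, -1.6]
gripper_width: 0.719
grasp_force: 40.8
```

Call:
{"op": "carry_out", "data": {"targets": [255, 0, 0, -1, 0, 255, 0, 0, 0, 0]}}

```text
t: 19.0
eef_pos: [0.5361, -0.2547, 0.0942]
tool_rot: [-0.0, -0.039, 0.999, 0.0]
contact_force: [-0.9, 0.4, -1.0]
gripper_width: 0.721
grasp_force: 40.8
```

Call:
{"op": "carry_out", "data": {"targets": [255, 0, 0, -1.5, 0, 255, 0, 0, 0, 0]}}

```text
t: 19.2
eef_pos: [0.5361, -0.255, 0.0934]
tool_rot: [0.0, -0.039, 0.999, 0.0]
contact_force: [-1.7, 0.1, 5.2]
gripper_width: 0.72
grasp_force: 41.6
```

Call:
{"op": "carry_out", "data": {"targets": [255, 0, 0, -1.5, 0, 255, 0, 0, 0, 0]}}

```text
t: 19.4
eef_pos: [0.5364, -0.255, 0.0932]
tool_rot: [0.0, -0.039, 0.999, 0.0]
contact_force: [-5.1, 2.9, 16.7]
gripper_width: 0.719
grasp_force: 42.7
```

Call:
{"op": "carry_out", "data": {"targets": [255, 0, 0, -1.5, 0, 255, 0, 0, 0, 0]}}

```text
t: 19.6
eef_pos: [0.5374, -0.2551, 0.0928]
tool_rot: [0.001, -0.039, 0.999, 0.0]
contact_force: [-6.1, 4.8, 23.9]
gripper_width: 0.716
grasp_force: 43.4
```

Call:
{"op": "carry_out", "data": {"targets": [255, 0, 0, 3, 0, 100, 0, 0, 0, 0, 60, 0, 0, 0, 0, 0, 0, 0, 0, 0, 0, 0, 0, 0, 0, 0, 0, 0, 0, 0, 0, 0, 0, 30, 0, 0, 0, 0, 40, 0, 0, 0, 0, 30, 0, 255, 0, 0, 0, 0, 255, 0, 0, 0, 0, 255, 0, 0, 0, 0, 255, 0, 0, 0, 0, 255, 0, 0, 0, 0, 255, -8, 0, 0, 0]}}

```text
t: 21.1
eef_pos: [0.5285, -0.2544, 0.1922]
tool_rot: [-0.0, -0.04, 0.999, -0.0]
contact_force: [-0.6, 0.9, 0.3]
gripper_width: 0.005
grasp_force: 0.0
```

Call:
{"op": "carry_out", "data": {"targets": [255, 0, 0, -25, 0, 255, 0, 0, -20, 0, 255, 0, 0, -4, 0, 255, 0, 0, 0, 0]}}

```text
t: 21.5
eef_pos: [0.5274, -0.2547, 0.1433]
tool_rot: [-0.001, -0.039, 0.999, 0.0]
contact_force: [-0.4, 1.3, 0.2]
gripper_width: 0.001
grasp_force: 0.0
```

Call:
{"op": "carry_out", "data": {"targets": [255, 0, 0, -2, 0, 255, 0, 0, -2, 0, 255, 0, 0, 0, 0]}}

```text
t: 21.8
eef_pos: [0.5284, -0.2548, 0.1402]
tool_rot: [0.0, -0.039, 0.999, -0.0]
contact_force: [0.2, -0.2, 0.6]
gripper_width: 0.002
grasp_force: 0.0
```

Call:
{"op": "carry_out", "data": {"targets": [255, 0, 0, -1.5, 0, 255, 0, 0, 0, 0]}}

```text
t: 22.0
eef_pos: [0.5284, -0.2549, 0.1386]
tool_rot: [0.0, -0.039, 0.999, -0.0]
contact_force: [-0.2, -0.6, 0.1]
gripper_width: 0.002
grasp_force: 0.3
```

Call:
{"op": "carry_out", "data": {"targets": [255, 0, 0, -1.5, 0, 255, 0, 0, 0, 0]}}

```text
t: 22.2
eef_pos: [0.5295, -0.2552, 0.1383]
tool_rot: [0.001, -0.039, 0.999, -0.0]
contact_force: [-0.1, 1.2, 9.2]
gripper_width: 0.001
grasp_force: 4.7
```

Call:
{"op": "carry_out", "data": {"targets": [255, 0, 0, -1, 0, 255, 0, 0, 0, 0]}}

```text
t: 22.4
eef_pos: [0.5302, -0.2555, 0.1382]
tool_rot: [0.002, -0.039, 0.999, -0.0]
contact_force: [-0.3, 1.9, 15.2]
gripper_width: 0.005
grasp_force: 7.5
```

Call:
{"op": "carry_out", "data": {"targets": [255, 0, 0, 20, 0, 255, 0, 0, 40, 0, 255, 0, 0, 40, 0, 255, 0, 0, 0, 0, 255, 0, 0, 0, 0, 255, 0, 0, 0, 0]}}

```text
t: 23.0
eef_pos: [0.5276, -0.2542, 0.2347]
tool_rot: [-0.001, -0.039, 0.999, 0.0]
contact_force: [-0.3, 0.4, -0.5]
gripper_width: -0.001
grasp_force: 0.0
```

```bash
python3 -c "
from station import bot
print(bot.get_obs()['contact_force'],bot.get_obs()['eef_pos']); print(bot.hand_in())"
```

```text
[-0.29228641  0.41529016 -0.52561757] [ 0.52757111 -0.25419723  0.23469867]
the job is handed in; nothing more can be done
None
```

The orange-tagged board is upright and fully down in slot 3 (top felt at 138.3 mm against 138.6 mm expected), and the job was handed in at about 23 s. I measured its thickness as 20 mm from the pictures and by touch against the rack's end face and in slot 4, so I did not try slots 1 and 2 (12 and 17 mm).

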